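# Hook a dropped washer out from under a low instrument shelf

## Robot

A 7-joint arm with a two-finger parallel gripper is mounted at the origin on the work surface. World frame = base frame: x ahead of the robot, y to its left, z up, the work surface at z = 0. Lengths are in mm, angles in rad, forces in N, time in s.
With the tool pointing down it reaches from about 400 to 900 mm from the base axis. Payload 5.5 kg.
Tool frame: the origin (TCP) lies on the centre line of the jaws, within the pads' length; the fingertips stand 25 mm ahead of it and the grasp point (between the pads) lies 6 mm ahead of it; z points along the fingers, y is the line along which they close (so a half turn about z gives the same grasp; the last joint's range is limited). The gripper opens to 92 mm and grips with 3 to 60 N. Pads are 19 mm wide; open, the fingers measure 130 mm over their backs; the gripper's body (75 mm by 190 mm) begins 47 mm behind the grasp point.
Start: joints at [-1.067, 0.501, -0.427, 1.55, 0.221, 1.138, -0.21], TCP at [154.973, 631.255, 227.829] pointing down, gripper open.
Joint ranges: [-2.88, 2.88], [-0.31, 2.03], [-1.54, 1.56], [0.2, 2.42], [-1.41, 4.55], [0.19, 2.02], [-2.57, 2.57]. Speed limits (rad/s): [2.57, 2.57, 3.14, 3.14, 3.14, 3.14, 3.14].

## Interface

Orientations are given as a rotation vector (axis times angle).
In Python, from rig import env gives the robot as it stands. The module is installed in compiled form; this text tells all that it offers.
- The arm moves only by the shell command python3 -m creep 'ROWS'. ROWS is JSON, a list of rows, each a list of 5 numbers: the shift along the tool's x, y, z in m, then the turn about the tool's z in degrees, then the opening, from -1 (shut) to 1 (fully open), so that 0 is half open. In form: [[x, y, z, yaw, jaw], ...]. A call has 1 to 12 rows; each row shifts and turns the commanded pose from where the row before left it, along the tool's axes as they then stand; what a row does not reach is not made up. A row lasts 1/8 s, in which the tool goes at most 62.5 mm and 10.7 degrees, less where a joint would pass 70% of its speed; a pose out of reach is approached as far as the arm can. A call with a gripper value outside its range is refused whole. The fingers move at their own pace and stop on an object; the grip force is fixed at half the most. Time passes only in rows, so rows that do not move let the fingers close. It gives the time, the measured TCP pose, the force, the opening and the grip force at its end, in the units of the state.
- env.read_state(): the state, without advancing time (a new reading comes with each control period).
- env.camera(name): name is "scene" or "top" or "wrist"; returns a dict with "image" (400x640x3 uint8, red, green, blue), "intrinsics" (3x3 intrinsics, pixels), "position" and "attitude" of the camera in the world; the wrist camera has in their place "hand_eye" (4x4, takes a point from camera to tool coordinates, whose origin is the TCP and whose axes are the flange's). Camera axes: x right, y down, z forward; pixel columns grow to the right and rows downward; lengths in mm; the calibration is good to about 2 mm. A picture is of the moment at which its call begins: read the wrist's pose just before it. There is no depth.
- env.sign_off(): hands the job in; it is judged then, once.
Trained networks look in a picture, given as the dict that the camera call returned (one of the last four; its "shot" number tells which), for a name from the list of things; names that differ only in an ending like _2 or _b are one class to them, and where a whole thing is asked for, a point or a joint stands for the part that bears it (a point fixed in the world has none). Each returns a list of dicts, best first, with "conf" (0 to 1); they miss things now and then, are a little off and sometimes report something else, mostly with a low value. They report only what shows in the picture. A call takes as long as a camera call. They do not tell look-alikes from the thing itself.
- env.spot_in(query, picture): "centre" ([column, row] in pixels, amid what is visible of it).
- env.masks_of(query, picture): "mask" (400x640 bool, what is visible of it) and "centre" ([column, row] in pixels, amid what is visible of it).
The state is a dict: "clock": time; "joints": joint angles; "joint_vel": joint speeds; "joint_torque": joint torques, N m; "position": TCP position; "tcp_rot": TCP orientation; "ft_force": force on the tool from outside, world axes, zero at the start; "wrist_torque": the same for the moment, N m; "opening": finger opening in mm; "grasp_force": force on a finger pad.
Only numpy, scipy, OpenCV 4.12 (cv2) and the standard library are available. Lean on these libraries where they do the work, as an engineer would, in place of code of your own. Each camera call takes 0.05 s, during which the arm holds its last target. There are 200 camera calls.

## Task

A steel washer has rolled under the low shelf on the mat; take the flat hook and slide it in on the mat, to the right of the washer, until you feel its end meet the cable trunking at the back, only gently, since a shove would jolt the running meter on the shelf. Keeping the end lightly against the trunking, sweep the hook to the left until its toe stands behind the washer, then drag the washer out with it, so that it lies flat on the open mat just in front of the shelf, clear of its edge. Leave the hook lying flat on the mat, drawn right out from under the shelf, never touch the washer with the fingers, and disturb nothing else.

Things in the scene. Friction and masses are not known exactly. Their poses are not given: they have to be found in the camera images.
- mat: blue-grey antistatic mat lying on the bench, 500 x 940 mm, fixed. Origin: centre of its underside, 6 mm below its top face; its top stands only 2 to 6 mm above the bench (differs each time, so feel for it). Rigid
- shelf: low grey sheet-steel instrument shelf, fixed and rigid, 320 mm wide (its y), 150 mm deep (its x), 30 mm high. Origin: middle of its open front edge, on the mat's top face; x points level in under the deck, away from the robot, y left, z up. The deck is 4 mm thick and slotted: washer and trunking show from above between its ribs. Clear height under it 26 mm
- shelf_back (a point): middle of the back wall's inner face, shelf x = 146 mm, 13 mm above the mat. The side walls' inner faces are at shelf y = -156 and +156 mm. In front of the back wall a straight length of white cable trunking, 22 mm high, is clamped along the whole width; its flat front face is somewhere from 95 to 122 mm in from the front edge, parallel to it. Where, is not reported: feel for it
- washer_center (a point): centre (2 mm above the mat) of the dropped flat steel washer, 34 mm across, hole 17 mm, 4 mm thick, 25 g. It lies flat on the mat under the deck, its centre 40 to 68 mm in from the front edge (shelf x), always at least 10 mm clear of the trunking, and between y = -70 and +45 mm of the shelf
- hook_grip (a point): middle of the hook's wooden grip, half-way up (16 mm above the hook's underside). The hook is a flat steel strip 12 mm wide, 4 mm thick, lying flat on the mat, with the grip on top: grip 24 mm wide (y), 80 mm long (x from -56 to +24 mm of this point), its top 32 mm above the underside. x points along the strip to its far end. About 140 g
- hook_tip (a point): middle of the hook's far end face, 160 mm ahead of hook_grip along the strip, 2 mm above the underside. Here a toe, 8 mm wide along the strip and as thick as it, turns to the hook's left (+y), its end 32 mm left of this point; on the right the strip's edge is 6 mm from this point
- meter: small grey bench meter, 86 mm wide, 78 mm deep, 66 mm high, standing loose on the left end of the shelf's deck (over shelf y = 60 to 150 mm, x = 42 to 122 mm), knobs to the front. Origin: centre of its underside. Not to be moved
- screwdriver: screwdriver with a black handle lying on the mat along its x, on the side where the hook is not. Origin: underside. Not to be moved
- parts_tray: clear open parts tray, 80 x 60 mm, 28 mm high, at the far right of the mat. Origin: centre of its underside. Not to be moved
- spool: spool with black flanges, 64 mm across, 42 mm high, standing at the far left of the mat. Origin: centre of its underside. Not to be moved
Not all that is in view belongs to the job. Of the things like the part that bears hook_grip, leave any that is green; of the rest the larger one is meant.

How it is judged:
By the outcome, as a careful person would: the job done as asked, in the order asked, and still so for the second after the job is handed in, with the robot touching nothing.
It also fails if it takes over 64 s, if anything falls off the work surface, if the arm or the gripper's body presses on something with over 40 N, if the wrist force passes 120 N, or if a joint passes its speed limit or range.

## Working session

There is one attempt and no reset: what is moved stays moved. The work goes in short steps, Python scripts to look and compute and a shell command to move; the robot and the scene stay as the last step left them, time stands still between calls to the robot, and variables do not carry over. Pictures are saved under pics/ and viewed, at most 11 in all, crops included, and the job is handed in when it is done.

```bash
mkdir -p pics
cat > h.py <<'E'
import numpy as np, cv2
from rig import env
from scipy.spatial.transform import Rotation as R
def att(a):
    a=np.array(a,float)
    return a if a.shape==(3,3) else (R.from_rotvec(a).as_matrix() if a.size==3 else R.from_quat(a).as_matrix())
def shot(name):
    s=env.read_state(); p=env.camera(name)
    if 'hand_eye' in p:
        T=np.eye(4);T[:3,:3]=att(s['tcp_rot']);T[:3,3]=s['position']
        W=T@np.array(p['hand_eye']); p['_R']=W[:3,:3];p['_t']=W[:3,3]
    else: p['_R']=att(p['attitude']);p['_t']=np.array(p['position'],float)
    return p
def w(p,px,z):
    d=p['_R']@np.linalg.solve(np.array(p['intrinsics']),[px[0],px[1],1.])
    return p['_t']+d*(z-p['_t'][2])/d[2]
def proj(p,X):
    c=np.array(p['intrinsics'])@(p['_R'].T@(np.array(X,float)-p['_t'])); return c[:2]/c[2]
def save(p,f,crop=None,s=1):
    im=p['image'][...,::-1]
    if crop: im=im[crop[1]:crop[3],crop[0]:crop[2]]
    cv2.imwrite('pics/'+f,cv2.resize(im,None,fx=s,fy=s,interpolation=cv2.INTER_CUBIC))
E
python3 - <<'E'
from h import *
s=env.read_state();print(s)
for n in ['top','scene']:
    p=shot(n);save(p,n+'1.png');print(n,p['position'],p['attitude'],p['intrinsics'])
    for q in ['shelf','washer_center','hook_grip','hook_tip','meter','screwdriver','shelf_back']:
        for r in env.spot_in(q,p)[:3]: print(q,r['centre'],round(r['conf'],2),w(p,r['centre'],4).round())
E
```

```text
{'clock': 0.0, 'joints': array([-1.06678529,  0.50184089, -0.42676815,  1.55148774,  0.22077589,
        1.13830465, -0.21029471]), 'joint_vel': array([-0.00085745, -0.00228412, -0.00091838, -0.00067054,  0.00058593,
        0.00258074,  0.00154009]), 'joint_torque': array([ 1.26542836e-03, -5.66614544e+01, -5.81551015e+00, -2.79104483e+01,
       -6.86606043e-02,  3.11336399e-02,  1.87304677e-04]), 'position': array([154.89507807, 630.52833552, 226.76498418]), 'tcp_rot': array([-3.77256418e-01, -3.11854718e+00,  3.08851043e-03]), 'ft_force': array([-1.44614303,  0.05946864,  0.2579422 ]), 'wrist_torque': array([-0.00072967,  0.00059669,  0.05685748]), 'grasp_force': 0.0, 'opening': 91.76465733721622}
top [ 301.88673861   52.22706758 1596.62668882] [-2.17748788  2.16299    -0.08416986] [[494.85818145   0.         327.4051474 ]
 [  0.         494.85818145 202.78629529]
 [  0.           0.           1.        ]]
shelf [367.9, 128.0] 0.87 [691. -59.   4.]
shelf [242.0, 205.6] 0.6 [433. 348.   4.]
hook_grip [240.1, 208.1] 0.7 [425. 354.   4.]
hook_grip [181.5, 165.8] 0.48 [562. 548.   4.
[... 307 characters left out ...]
83.35826938 1100.13914646] [-0.68220741 -2.72899265  0.97282441] [[485.77571709   0.         317.56218477]
 [  0.         485.77571709 200.68963123]
 [  0.           0.           1.        ]]
shelf [227.8, 219.3] 0.58 [681. -65.   4.]
shelf [192.9, 136.5] 0.27 [ 656. -436.    4.]
hook_grip [381.0, 295.1] 0.89 [428. 339.   4.]
hook_grip [250.0, 238.7] 0.73 [651.  26.   4.]
hook_grip [386.1, 385.4] 0.57 [540. 534.   4.]
hook_tip [388.0, 384.9] 0.83 [536. 535.   4.]
hook_tip [381.4, 295.8] 0.7 [429. 342.   4.]
hook_tip [478.5, 258.0] 0.65 [140. 369.   4.]
meter [249.7, 239.6] 0.95 [653.  28.   4.]
screwdriver [280.7, 123.6] 0.62 [ 377. -358.    4.]
shelf_back [229.0, 217.3] 0.6 [675. -70.   4.]
```

View pics/top1.png

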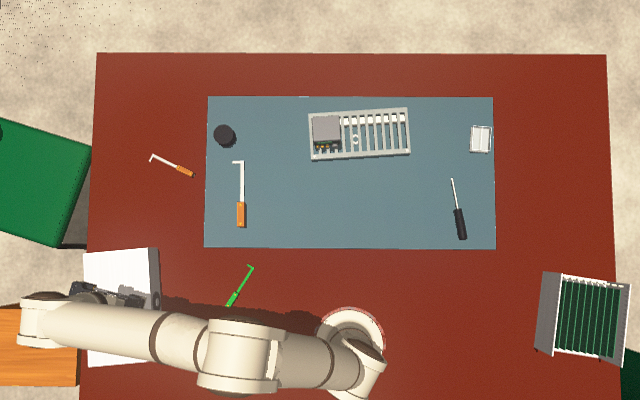

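View pics/scene1.png

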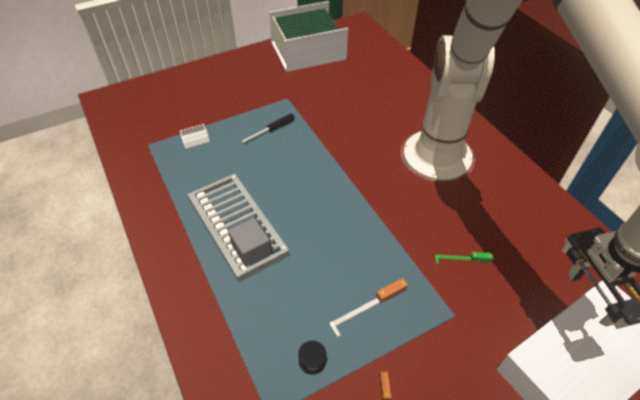

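The top view shows the meant hook, with an orange grip, at (241,214) and its toe at (235,162), turned left. The small orange and green look-alikes lie off the mat. The shelf is at (359,134), with the washer near (355,140) and white trunking at row 118. I'll fit the hook now.

Run:
```python
from h import *
p=shot('top')
im=p['image'].astype(int)
hsv=cv2.cvtColor(p['image'],cv2.COLOR_RGB2HSV)
sub=np.zeros((400,640),bool);sub[150:235,215:265]=1
g=sub&(hsv[...,0]<20)&(hsv[...,1]>140)&(hsv[...,2]>120)
st=sub&(hsv[...,1]<40)&(hsv[...,2]>150)
for n,m,z in(('grip',g,35),('steel',st,8)):
    ys,xs=np.nonzero(m); print(n,len(xs),xs.min(),xs.max(),ys.min(),ys.max())
    P=np.array([w(p,(x,y),z)[:2] for x,y in zip(xs,ys)])
    print(P.mean(0),P.min(0),P.max(0))
    r=cv2.minAreaRect(P.astype(np.float32));print(r)
    if n=='grip': print(w(p,(xs.mean(),ys.mean()),35))
    else:
        for y in range(ys.min(),ys.max()+1,6): print(y,xs[ys==y], w(p,(xs[ys==y].mean(),y),8).round(1))
save(p,'topcrop.png',(295,95,425,170),6)
s=env.read_state();print(R.from_rotvec(s['tcp_rot']).as_matrix().round(3))
print(env.camera('wrist')['hand_eye'])
```

```text
grip 167 237 243 202 226
[404.08817449 347.55131069] [365.97034087 337.21162797] [442.25368351 358.00972984]
((404.10638427734375, 347.6106872558594), (76.50646209716797, 19.08893585205078), 1.2837363481521606)
[404.0595495  347.55026433  35.        ]
steel 195 232 243 160 200
[525.95912184 353.62676375] [451.10949944 344.02084305] [581.92851453 382.75393085]
((516.427734375, 363.42364501953125), (131.35433959960938, 35.87191390991211), 1.2837086915969849)
160 [233 234 235 236 237 238 239 240 241 242 243] [581.8 363.3   8. ]
166 [240 241 242 243] [562.2 351.4   8. ]
172 [240 241 242 243] [542.5 350.9   8. ]
178 [240 241 242 243] [522.8 350.5   8. ]
184 [240 241 242 243] [503.2 350.1   8. ]
190 [240 241 242 243] [483.7 349.6   8. ]
196 [240 241 242 243] [464.1 349.2   8. ]
[[-0.971  0.238 -0.   ]
 [ 0.238  0.971  0.   ]
 [ 0.     0.    -1.   ]]
[[ 1.26962291e-03 -9.58591769e-01 -2.84780982e-01  7.68519329e+01]
 [ 9.99999136e-01  1.31441142e-03  3.38429814e-05  3.63518870e-01]
 [ 3.41877772e-04 -2.84780779e-01  9.58592610e-01 -1.56166397e+02]
 [ 0.00000000e+00  0.00000000e+00  0.00000000e+00  1.00000000e+00]]
```

View pics/topcrop.png

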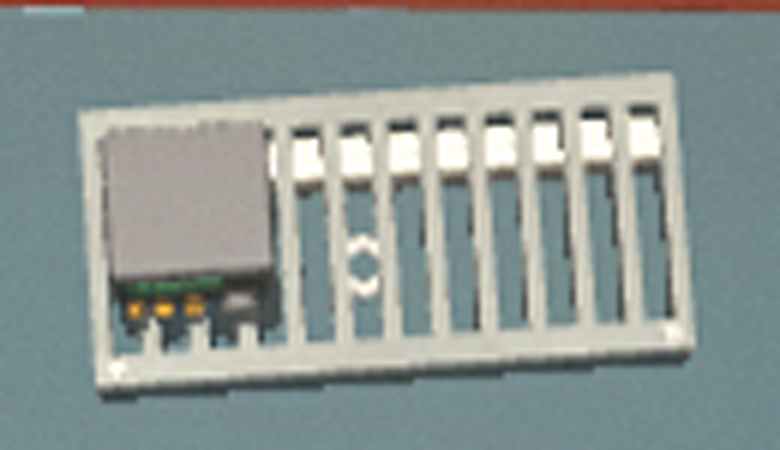

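```bash
python3 -m creep '[[0,0,0,-7.5,1],[0,0,0,-7.5,1],[-0.027,-0.032,0.01,0,1],[-0.027,-0.032,0.01,0,1],[-0.027,-0.032,0.01,0,1],[-0.027,-0.032,0.01,0,1],[-0.027,-0.032,0.01,0,1],[-0.027,-0.032,0.01,0,1],[-0.027,-0.032,0.01,0,1],[-0.027,-0.032,0.01,0,1],[-0.027,-0.032,0.01,0,1]]'
python3 - <<'E'
from h import *
p=shot('wrist');s=env.read_state()
T=R.from_rotvec(s['tcp_rot']).as_matrix();print(s['position'],T.round(3),s['ft_force'])
hsv=cv2.cvtColor(p['image'],cv2.COLOR_RGB2HSV)
g=((hsv[...,0]<20)&(hsv[...,1]>140)&(hsv[...,2]>120)).astype(np.uint8)
n,l,st,c=cv2.connectedComponentsWithStats(g)
for i in range(1,n):
  if st[i,4]>300:
    print(st[i]); ys,xs=np.nonzero(l==i)
    P=np.array([w(p,(x,y),36)[:2] for x,y in zip(xs,ys)],np.float32); print(cv2.minAreaRect(P),P.mean(0))
save(p,'wrist1.png')
E
```

```text
clock: 2.28
position: [405.0, 347.5, 137.8]
tcp_rot: [-0.033, 3.141, 0.001]
ft_force: [0.2, 0.1, -0.0]
opening: 92.3
grasp_force: 0.0
[409.19785815 340.97171638 136.17956582] [[-1.    -0.014  0.001]
 [-0.014  1.    -0.005]
 [-0.001 -0.005 -1.   ]] [ 3.21307292 -4.93343015 -1.14911161]
[   0    0  161   79 8693]
((274.89215087890625, 139.16490173339844), (56.97135925292969, 136.43643188476562), 0.07234593480825424) [278.41122 128.06754]
[  211     0   429   265 60274]
((357.4500732421875, 467.6583251953125), (236.78114318847656, 418.13543701171875), 1.285485029220581) [322.99606 496.24402]
[460 253  27  48 501]
((490.2527770996094, 510.699951171875), (60.73667907714844, 24.270599365234375), 16.096649169921875) [489.74222 511.98953]
[ 372  305  211   17 1493]
((535.4588623046875, 521.9107666015625), (21.00574493408203, 230.74896240234375), 1.2789103984832764) [538.98047 550.731  ]
```

View pics/wrist1.png

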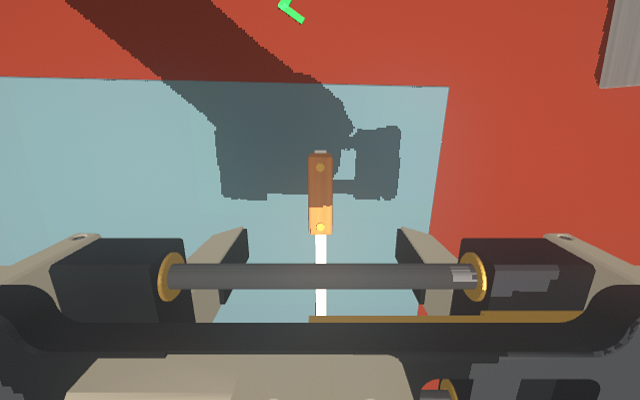

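The wrist view shows the grip spanning (309–333, 150–235), with the strip running down between the fingers. Robot-ward is up. I'll compute its position once the arm has settled.

```bash
python3 -m creep '[[0,0,0,0,1],[0,0,0,0,1]]'
python3 - <<'E'
from h import *
p=shot('wrist');s=env.read_state()
T=R.from_rotvec(s['tcp_rot']).as_matrix();print(s['position'],T.round(3),s['ft_force'],s['clock'])
im=p['image'].astype(int);hsv=cv2.cvtColor(p['image'],cv2.COLOR_RGB2HSV)
for c in (range(290,350,3)): pass
sub=np.zeros((400,640),bool);sub[100:245,290:350]=1
g=sub&(hsv[...,0]<25)&(hsv[...,1]>120)
ys,xs=np.nonzero(g);print(xs.min(),xs.max(),ys.min(),ys.max())
for r in (ys.min(),(ys.min()+ys.max())//2,ys.max()):
    print(r,xs[ys==r].min(),xs[ys==r].max(),w(p,(xs[ys==r].mean(),r),36).round(1))
print('tcp down px',proj(p,[s['position'][0],s['position'][1],36]))
save(p,'wrist1b.png')
E
```

```text
clock: 2.58
position: [403.4, 349.6, 138.2]
tcp_rot: [-0.035, 3.141, 0.002]
ft_force: [0.2, -0.1, -0.2]
opening: 91.5
grasp_force: 0.0
[403.192317   349.86760768 138.24332895] [[-1.    -0.023  0.   ]
 [-0.023  1.     0.001]
 [-0.     0.001 -1.   ]] [-0.00362931  0.6214141  -1.7387693 ] 2.625
306 329 155 235
155 309 326 [363.8 345.3  36. ]
195 307 329 [402.3 346.5  36. ]
235 309 327 [444.2 347.3  36. ]
tcp down px [321.48240574 195.97802844]
```

```bash
python3 -m creep '[[0,-0.003,0.02,0,1],[0,0,0.02,0,1],[0,0,0.02,0,1],[0,0,0.02,0,1],[0,0,0.014,0,1],[0,0,0.01,0,1],[0,0,0,0,1],[0,0,0,0,0],[0,0,0,0,-0.3],[0,0,0,0,-0.6]]'; python3 -m creep '[[0,0,0,0,-0.8],[0,0,0,0,-1],[0,0,0,0,-1],[0,0,0,0,-1]]'
```

```text
clock: 3.88
position: [404.4, 345.6, 34.3]
tcp_rot: [-0.033, 3.141, 0.001]
ft_force: [-0.5, -0.9, -0.1]
opening: 66.3
grasp_force: 0.0
clock: 4.38
position: [404.0, 345.4, 33.8]
tcp_rot: [0.033, -3.141, -0.0]
ft_force: [-0.3, -0.1, -0.5]
opening: 26.0
grasp_force: 0.0
```

```bash
python3 -m creep '[[0,0,0,0,-1],[0,0,0,0,-1],[0,0,0,0,-1]]'; python3 -m creep '[[0,0,-0.004,0,-1],[0,0,-0.008,0,-1],[0,0,-0.008,0,-1],[0,0,0,0,-1],[0,0,0,0,-1]]'
python3 - <<'E'
from h import *
p=shot('top')
hsv=cv2.cvtColor(p['image'],cv2.COLOR_RGB2HSV)
for q in('shelf','meter'):
    for r in env.masks_of(q,p)[:1]:
        m=np.array(r['mask']).astype(np.uint8);
        c=max(cv2.findContours(m,0,2)[0],key=cv2.contourArea)
        P=np.array([w(p,x[0],34)[:2] for x in c],np.float32);rr=cv2.minAreaRect(P);print(q,r['conf'],rr,cv2.boxPoints(rr).round(1).tolist())
# crop-based edges (crop/6 + offset), deck top z=34
f=lambda u,v,z:w(p,(295+(u+.5)/6-.5,95+(v+.5)/6-.5),z)
for n,u,v,z in(('FL',97,385,34),('FR',692,350,34),('BL',80,113,34),('BR',672,74,34),('washer',364,266,8),('trunkfront L',305,180,26),('trunkfront R',645,160,26)): print(n,f(u,v,z).round(1))
E
```

```text
clock: 4.75
position: [404.0, 345.5, 33.8]
tcp_rot: [0.033, -3.141, -0.0]
ft_force: [-0.9, -0.1, 0.2]
opening: 23.1
grasp_force: 30.0
clock: 5.38
position: [404.1, 345.4, 53.9]
tcp_rot: [-0.033, 3.141, 0.0]
ft_force: [-0.3, -0.8, -2.1]
opening: 22.9
grasp_force: 30.0
shelf 0.84 ((667.8359375, -29.891250610351562), (152.3567352294922, 322.5057678222656), 4.054982662200928) [[580.4000244140625, 125.5999984741211], [603.2999877929688, -196.10000610351562], [755.2000122070312, -185.39999389648438], [732.4000244140625, 136.3000030517578]]
meter 0.97 ((673.1155395507812, 77.19743347167969), (98.04009246826172, 90.1515121459961), 0.28182074427604675) [[623.9000244140625, 122.0], [624.2999877929688, 31.899999618530273], [722.4000244140625, 32.400001525878906], [721.9000244140625, 122.5]]
FL [582.5 125.2  34. ]
FR [ 603.  -191.4   34. ]
BL [730.4 135.8  34. ]
BR [ 753.  -181.9   34. ]
washer [653.3 -18.    8. ]
trunkfront L [696.2  14.6  26. ]
trunkfront R [ 708.  -168.2   26. ]
```

```bash
python3 -m creep '[[0,0,-0.02,-1.35,-1],[0,0,-0.02,-1.35,-1],[0.003,-0.044,0,0,-1],[0.003,-0.044,0,0,-1],[0.003,-0.044,0,0,-1],[0.003,-0.044,0,0,-1],[0.003,-0.044,0,0,-1],[0.003,-0.044,0,0,-1],[0.003,-0.044,0,0,-1],[0.003,-0.044,0,0,-1],[0.003,-0.044,0,0,-1],[0.003,-0.044,0,0,-1]]';python3 -m creep '[[0,0,0,0,-1],[0,0,0,0,-1],[0,0,0,0,-1]]'
python3 - <<'E'
from h import *
s=env.read_state();print(s['position'],s['tcp_rot'],s['joints'].round(2))
p=shot('top');save(p,'topcrop2.png',(295,90,425,210),5)
P=s['position'];M=R.from_rotvec(s['tcp_rot']).as_matrix();X=-M[:2,0]
print('pred tip px',proj(p,[*(P[:2]+177*X),P[2]-30]))
E
```

```text
clock: 7.02
position: [403.9, -97.0, 93.9]
tcp_rot: [-0.107, 3.14, -0.0]
ft_force: [0.9, 1.0, -0.9]
opening: 23.0
grasp_force: 30.0
clock: 7.4
position: [404.0, -94.2, 93.7]
tcp_rot: [0.111, -3.139, -0.001]
ft_force: [0.5, -0.8, -1.2]
opening: 23.0
grasp_force: 30.0
[404.04198417 -94.24121865  93.71624058] [ 1.10636521e-01 -3.13937453e+00 -8.18873691e-04] [ 0.39  0.28 -0.26  2.23  0.11  0.65  1.7 ]
pred tip px [376.36220127 158.00303581]
```

View pics/topcrop2.png

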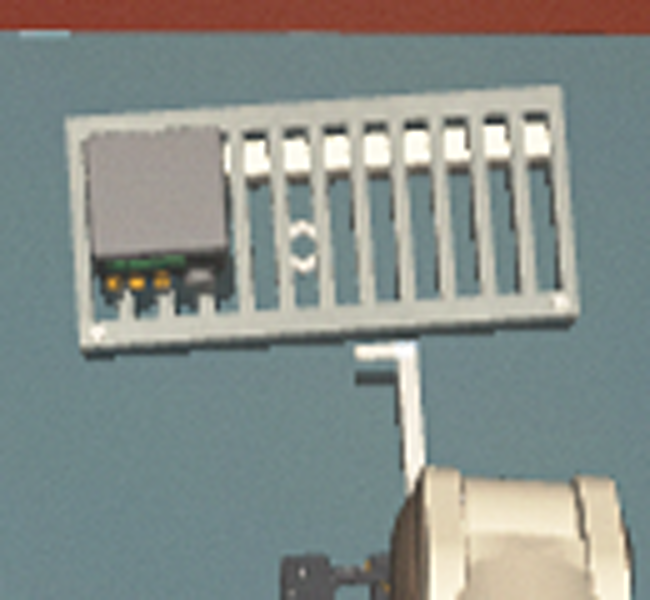

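The hook is held as predicted: its end is at crop (407,341), about 15 mm in front of the shelf edge and parallel to the shelf's axis. The washer is at crop (302,246) and the toe is well to its right. Next I lower it to the mat.

```bash
python3 -m creep '[[0,0,0.02,0,-1],[0,0,0.02,0,-1],[0,0,0.014,0,-1],[0,0,0.003,0,-1],[0,0,0,0,-1],[0,0,0.001,0,-1],[0,0,0,0,-1]]';python3 -m creep '[[0,0,0.001,0,-1],[0,0,0,0,-1],[0,0,0,0,-1]]'
```

```text
clock: 8.32
position: [404.5, -95.7, 36.2]
tcp_rot: [-0.107, 3.139, -0.0]
ft_force: [0.0, -0.8, -2.2]
opening: 23.3
grasp_force: 30.0
clock: 8.7
position: [404.2, -95.6, 34.9]
tcp_rot: [-0.107, 3.14, 0.0]
ft_force: [-0.5, -0.7, -0.7]
opening: 22.8
grasp_force: 30.0
```

```bash
python3 -m creep '[[0,0,0.001,0,-1],[0,0,0,0,-1],[0,0,0,0,-1]]';python3 -m creep '[[0,0,0.0005,0,-1],[0,0,0,0,-1],[0,0,0,0,-1]]'
```

```text
clock: 9.07
position: [404.1, -95.6, 33.8]
tcp_rot: [0.107, -3.14, -0.0]
ft_force: [-0.2, -0.2, -0.4]
opening: 23.0
grasp_force: 30.0
clock: 9.45
position: [404.1, -95.6, 33.7]
tcp_rot: [-0.107, 3.14, -0.0]
ft_force: [-1.7, 0.1, 5.5]
opening: 23.0
grasp_force: 30.0
```

```bash
python3 -m creep '[[0,0,-0.0003,0,-1],[-0.012,0,0,0,-1],[-0.012,0,0,0,-1],[-0.012,0,0,0,-1],[-0.012,0,0,0,-1],[-0.012,0,0,0,-1],[-0.012,0,0,0,-1],[-0.012,0,0,0,-1],[-0.012,0,0,0,-1],[0,0,0,0,-1],[0,0,0,0,-1],[0,0,0,0,-1]]'
```

```text
clock: 10.95
position: [500.2, -89.0, 33.7]
tcp_rot: [-0.107, 3.139, -0.0]
ft_force: [0.7, 0.0, 1.5]
opening: 23.1
grasp_force: 30.0
```

```bash
python3 -m creep '[[-0.003,0,0,0,-1],[-0.003,0,0,0,-1],[0,0,0,0,-1]]'; python3 -m creep '[[-0.002,0,0,0,-1],[-0.002,0,0,0,-1],[0,0,0,0,-1]]'
```

```text
clock: 11.32
position: [502.3, -89.0, 33.6]
tcp_rot: [0.106, -3.133, 0.0]
ft_force: [-7.0, -0.2, 14.0]
opening: 23.2
grasp_force: 30.0
clock: 11.7
position: [506.7, -88.8, 33.6]
tcp_rot: [0.106, -3.134, 0.001]
ft_force: [-7.2, -0.7, 12.5]
opening: 23.1
grasp_force: 30.0
```

```bash
python3 -m creep '[[0,0,0,0,-1],[0,0,0,0,-1]]'; python3 -m creep '[[0,0,-0.0005,0,-1],[0,0,0,0,-1],[0,0,0,0,-1]]'
python3 - <<'E'
from h import *
s=env.read_state();print(s['position'],s['tcp_rot'],s['ft_force'],s['wrist_torque'])
p=shot('top');save(p,'topcrop3.png',(310,100,420,190),7)
P=s['position'];M=R.from_rotvec(s['tcp_rot']).as_matrix();X=-M[:2,0]
print(M.round(4))
t=P[:2]+177*X;print('pred tip',t,proj(p,[*t,6])); print((proj(p,[*t,6])-[310,100]+.5)*7)
E
```

```text
clock: 11.95
position: [506.7, -88.8, 33.7]
tcp_rot: [0.106, -3.134, 0.001]
ft_force: [-5.9, -0.1, 11.7]
opening: 23.1
grasp_force: 30.0
clock: 12.32
position: [509.4, -88.3, 33.8]
tcp_rot: [0.107, -3.139, -0.0]
ft_force: [-0.6, 0.7, -0.5]
opening: 23.0
grasp_force: 30.0
[509.43262514 -88.30076222  33.80433172] [ 1.06883783e-01 -3.13898569e+00 -3.58312318e-04] [-0.57726697  0.72129952 -0.5194729 ] [-0.02898283  0.1154859  -0.0410011 ]
[[-9.977e-01 -6.800e-02 -8.000e-04]
 [-6.800e-02  9.977e-01  2.000e-04]
 [ 8.000e-04  3.000e-04 -1.000e+00]]
pred tip [686.02260699 -76.26085887] [373.07784031 129.28340279]
[445.04488216 208.4838195 ]
```

View pics/topcrop3.png

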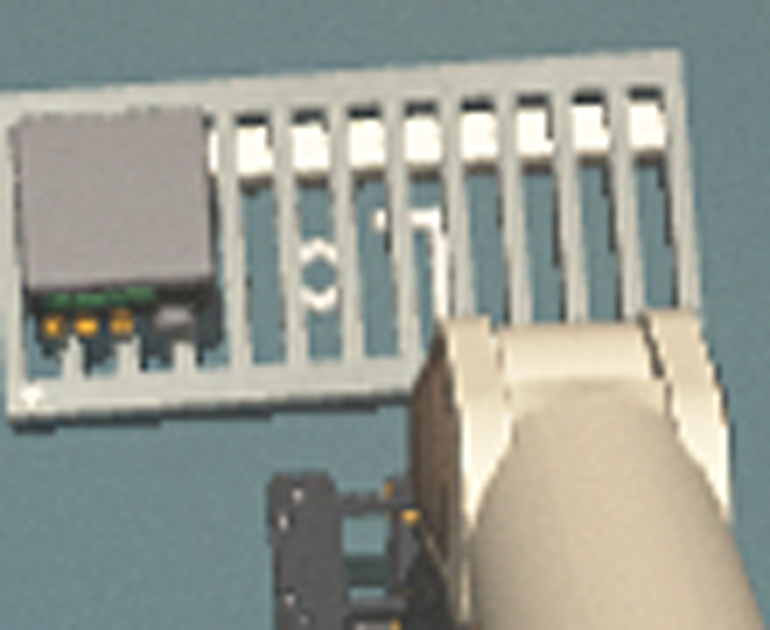

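The hook is free again: that force was downward press friction. The end is at crop (440,210), about 15 mm short of the trunking, and the toe end at (378,218) is well to the right of the washer (320,273). I'll creep on.

```bash
python3 -m creep '[[-0.002,0,0,0,-1],[-0.002,0,0,0,-1],[0,0,0,0,-1]]'; python3 -m creep '[[-0.0015,0,0,0,-1],[-0.0015,0,0,0,-1],[0,0,0,0,-1]]'
```

```text
clock: 12.75
position: [514.3, -88.0, 34.1]
tcp_rot: [-0.107, 3.139, 0.0]
ft_force: [-0.2, -0.4, -0.6]
opening: 23.2
grasp_force: 30.0
clock: 13.12
position: [517.1, -87.9, 34.2]
tcp_rot: [-0.107, 3.139, 0.0]
ft_force: [0.0, -0.5, -1.3]
opening: 22.8
grasp_force: 30.0
```

```bash
python3 -m creep '[[-0.001,0,0,0,-1],[-0.001,0,0,0,-1],[0,0,0,0,-1]]'
```

```text
clock: 13.5
position: [519.0, -87.7, 34.1]
tcp_rot: [-0.107, 3.14, 0.0]
ft_force: [0.4, 0.6, -2.1]
opening: 23.2
grasp_force: 30.0
```

```bash
python3 -m creep '[[-0.001,0,0,0,-1],[-0.001,0,0,0,-1],[0,0,0,0,-1]]'
```

```text
clock: 13.88
position: [521.0, -87.6, 34.1]
tcp_rot: [-0.107, 3.14, 0.0]
ft_force: [-0.1, 0.7, -0.9]
opening: 23.2
grasp_force: 30.0
```

```bash
python3 -m creep '[[-0.001,0,0.0002,0,-1],[0,0,0,0,-1],[-0.001,0,0,0,-1],[0,0,0,0,-1]]'
```

```text
clock: 14.38
position: [522.9, -87.5, 33.9]
tcp_rot: [-0.107, 3.14, 0.0]
ft_force: [0.9, -0.0, -0.6]
opening: 22.8
grasp_force: 30.0
```

```bash
python3 -m creep '[[-0.001,0,0,0,-1],[0,0,0,0,-1],[0,0,0,0,-1]]'
```

```text
clock: 14.75
position: [523.9, -87.4, 33.9]
tcp_rot: [-0.107, 3.14, 0.0]
ft_force: [-0.2, 0.0, -0.4]
opening: 23.7
grasp_force: 30.0
```

```bash
python3 -m creep '[[-0.001,0,0,0,-1],[0,0,0,0,-1],[0,0,0,0,-1]]'
```

```text
clock: 15.12
position: [524.9, -87.4, 33.9]
tcp_rot: [-0.107, 3.14, 0.0]
ft_force: [-0.5, 0.4, -0.5]
opening: 23.4
grasp_force: 30.0
```

```bash
python3 -m creep '[[-0.001,0,0,0,-1],[0,0,0,0,-1],[0,0,0,0,-1]]'; python3 -m creep '[[-0.001,0,0,0,-1],[0,0,0,0,-1],[0,0,0,0,-1]]'
```

```text
clock: 15.5
position: [525.9, -87.3, 33.9]
tcp_rot: [-0.107, 3.14, 0.0]
ft_force: [0.8, -0.6, -0.9]
opening: 22.9
grasp_force: 30.0
clock: 15.88
position: [526.2, -87.3, 33.8]
tcp_rot: [0.107, -3.139, -0.0]
ft_force: [-1.4, -0.1, 0.9]
opening: 23.4
grasp_force: 30.0
```

```bash
python3 -m creep '[[-0.001,0,0,0,-1],[0,0,0,0,-1],[0,0,0,0,-1]]'
python3 - <<'E'
from h import *
s=env.read_state();print(s['position'],s['tcp_rot'],s['ft_force'],s['wrist_torque'])
p=shot('top');save(p,'topcrop4.png',(310,100,420,190),7)
for r in env.spot_in('washer_center',p)[:2]: print(r['conf'],r['centre'],w(p,r['centre'],8))
P=s['position'];M=R.from_rotvec(s['tcp_rot']).as_matrix();X=-M[:2,0]
t=P[:2]+177*X;print('pred tip',t,(proj(p,[*t,6])-[310,100]+.5)*7)
E
```

```text
clock: 16.25
position: [526.3, -87.3, 33.7]
tcp_rot: [0.107, -3.137, 0.0]
ft_force: [-5.0, 0.5, 3.9]
opening: 23.2
grasp_force: 30.0
[526.30758745 -87.28106266  33.73725721] [ 1.06673234e-01 -3.13692865e+00  7.92857944e-05] [-5.04242258  0.54443277  3.9352586 ] [0.00151456 1.19042114 0.07970372]
0.68 [479.5, 136.2] [ 664.20023364 -421.71233872    8.        ]
0.52 [322.7, 175.6] [532.14019956  87.09496489   8.        ]
pred tip [702.89798235 -75.25701141] [442.85692166 172.97539903]
```

View pics/topcrop4.png

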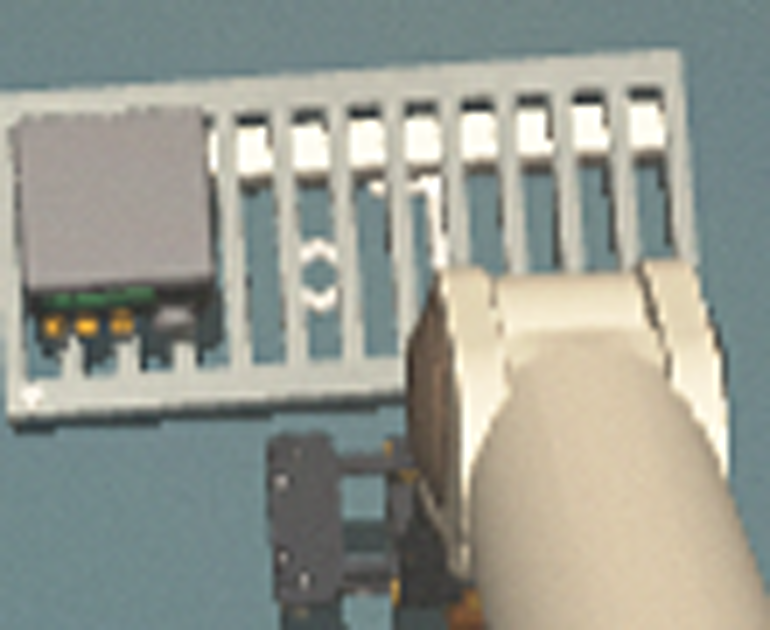

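The end meets the trunking: the TCP stalled at x=526.3 with about 5 N, and the toe shows against the white strip at (375–440,185). I'll ease off slightly and sweep left in contact.

```bash
python3 -m creep '[[0.0003,0,-0.0002,0,-1],[0,0.002,0,0,-1],[0,0.003,0,0,-1],[0,0.003,0,0,-1],[0,0.003,0,0,-1],[0,0,0,0,-1]]'
```

```text
clock: 17.1
position: [525.1, -77.4, 33.7]
tcp_rot: [0.104, -3.137, 0.002]
ft_force: [-5.6, -2.5, 2.1]
opening: 23.3
grasp_force: 30.2
```

```bash
python3 -m creep '[[0.0004,0.003,0,0,-1],[0,0.003,0,0,-1],[0,0.003,0,0,-1],[0,0.002,0,0,-1],[0,0,0,0,-1]]'
```

```text
clock: 17.73
position: [524.2, -66.4, 33.7]
tcp_rot: [0.104, -3.137, 0.001]
ft_force: [-5.0, -2.9, 1.9]
opening: 23.0
grasp_force: 30.3
```

```bash
python3 -m creep '[[0.0004,0.003,0,0,-1],[0,0.003,0,0,-1],[0,0.003,0,0,-1],[0,0.002,0,0,-1],[0,0,0,0,-1],[0,0,0,0,-1]]'
python3 - <<'E'
from h import *
s=env.read_state();print(s['position'],s['tcp_rot'],s['ft_force'],s['wrist_torque'])
p=shot('top');save(p,'topcrop5.png',(310,100,420,190),7)
P=s['position'];M=R.from_rotvec(s['tcp_rot']).as_matrix();X=-M[:2,0]
t=P[:2]+177*X;print('pred tip',t,(proj(p,[*t,6])-[310,100]+.5)*7)
E
```

```text
clock: 18.48
position: [523.4, -54.6, 33.8]
tcp_rot: [0.106, -3.138, 0.0]
ft_force: [-4.9, -3.7, 0.2]
opening: 23.3
grasp_force: 30.2
[523.39725884 -54.58697983  33.78231604] [ 1.05511504e-01 -3.13779405e+00  3.40137882e-04] [-4.86046514 -3.66568697  0.24741502] [-0.62297173  1.21756807 -0.35356839]
pred tip [699.99707749 -42.69686666] [373.10595851 178.77480708]
```

View pics/topcrop5.png

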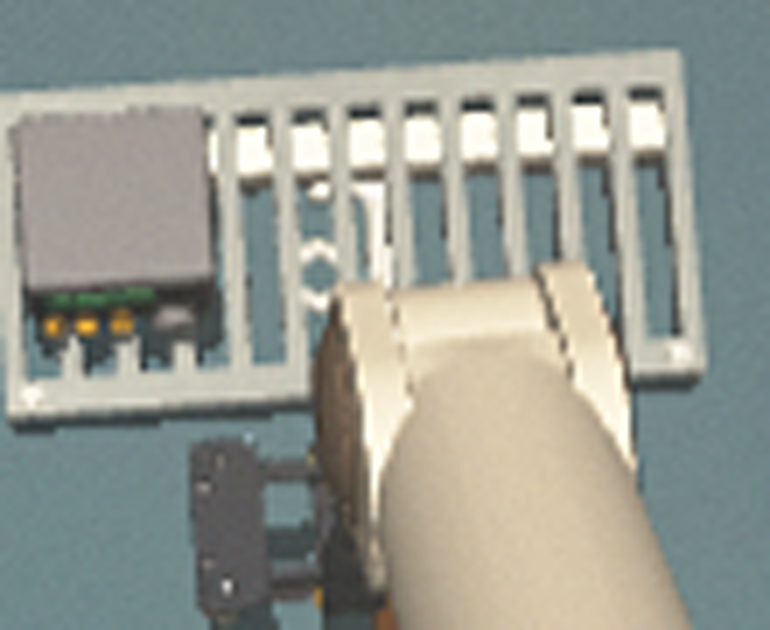

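The end stays lightly against the trunking. The toe end at (309,190) is about 5 mm past the washer centre at x=320, with the strip's edge just right of the washer. Now I drag it out.

```bash
python3 -m creep '[[0.002,0,0,0,-1],[0.003,0,0,0,-1],[0.004,0,0,0,-1],[0.004,0,0,0,-1],[0,0,0,0,-1]]'; python3 -m creep '[[0.004,0,0,0,-1],[0.005,0,0,0,-1],[0.005,0,0,0,-1],[0.005,0,0,0,-1],[0.005,0,0,0,-1],[0,0,0,0,-1],[0,0,0,0,-1]]'
python3 - <<'E'
from h import *
p=shot('top');save(p,'topcrop6.png',(310,100,420,190),7)
E
```

```text
clock: 19.15
position: [511.1, -55.1, 34.1]
tcp_rot: [0.107, -3.14, -0.0]
ft_force: [0.3, 0.2, -0.9]
opening: 22.9
grasp_force: 30.0
clock: 20.02
position: [487.6, -56.8, 34.1]
tcp_rot: [-0.107, 3.14, 0.0]
ft_force: [-0.7, -0.7, -0.8]
opening: 23.3
grasp_force: 30.0
```

View pics/topcrop6.png

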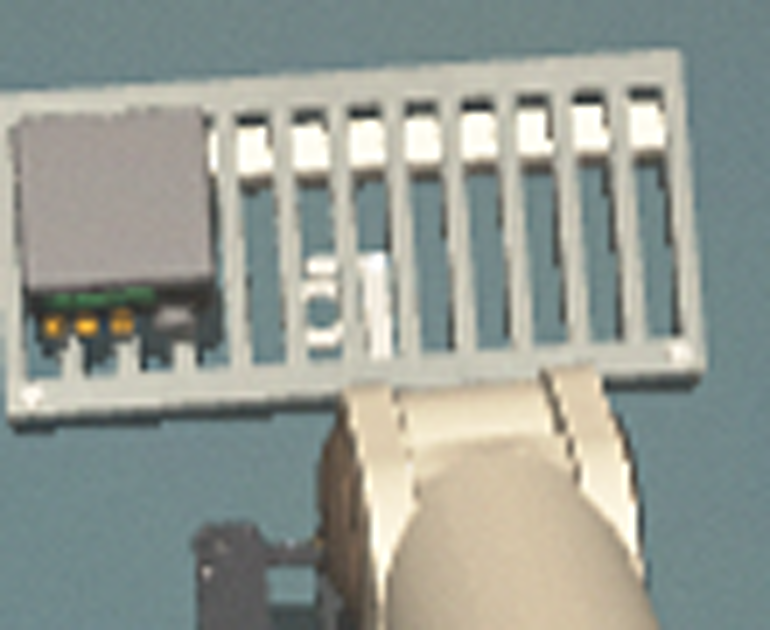

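The washer, at (322,312), follows the toe at (322,265) and stays centred. Continuing.

```bash
python3 -m creep '[[0.004,0,0.0002,0,-1],[0.005,0,0,0,-1],[0.005,0,0,0,-1],[0.005,0,0,0,-1],[0.005,0,0,0,-1],[0.005,0,0,0,-1],[0.005,0,0,0,-1],[0.005,0,0,0,-1],[0.004,0,0,0,-1],[0,0,0,0,-1]]'; python3 -m creep '[[0.004,0,0,0,-1],[0.005,0,0,0,-1],[0.005,0,0,0,-1],[0.005,0,0,0,-1],[0.005,0,0,0,-1],[0.005,0,0,0,-1],[0.005,0,0,0,-1],[0.005,0,0,0,-1],[0.003,0,0,0,-1],[0,0,0,0,-1],[0,0,0,0,-1]]'
python3 - <<'E'
from h import *
p=shot('top');save(p,'topcrop7.png',(300,95,420,195),6)
s=env.read_state();P=s['position'];M=R.from_rotvec(s['tcp_rot']).as_matrix();t=P[:2]-177*M[:2,0];print('tip',t,(proj(p,[*t,6])-[300,95]+.5)*6)
E
```

```text
clock: 21.32
position: [444.1, -59.8, 33.9]
tcp_rot: [0.107, -3.139, 0.0]
ft_force: [-0.5, 0.5, -0.1]
opening: 23.3
grasp_force: 30.0
clock: 22.7
position: [402.8, -62.6, 33.9]
tcp_rot: [0.107, -3.14, -0.0]
ft_force: [-0.1, -0.2, -1.0]
opening: 23.3
grasp_force: 30.0
tip [579.38417251 -50.56594821] [394.16661618 402.04985792]
```

View pics/topcrop7.png

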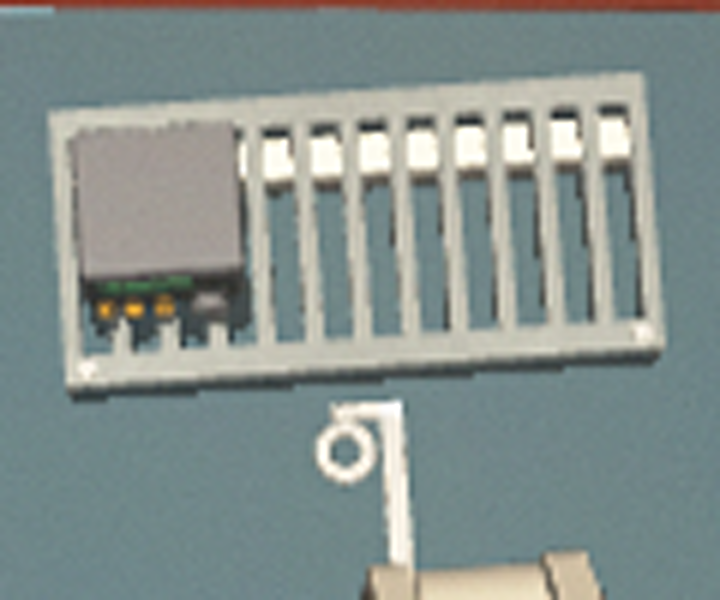

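The washer lies flat on the open mat at (346,450), clear of the shelf, and the hook is fully out. I'll release it and retreat.

```bash
python3 -m creep '[[0,0,0.0002,0,-1],[0,0,0,0,-1],[0,0,0,0,-0.45],[0,0,0,0,-0.3],[0,0,0,0,0],[0,0,0,0,0.3],[0,0,0,0,0.3]]'; python3 -m creep '[[0,0,-0.01,0,0.3],[0,0,-0.02,0,0.3],[0,0,-0.04,0,0.3],[0,0,-0.04,0,0.3],[0,0,-0.03,0,0.3],[0,0,0,0,0.3],[0,0,0,0,0.3],[0,0,0,0,0.3]]'
python3 - <<'E'
from h import *
p=shot('top');save(p,'top8.png',(200,90,500,270),2.6)
E
```

```text
clock: 23.62
position: [402.7, -62.6, 33.7]
tcp_rot: [0.107, -3.14, -0.0]
ft_force: [0.3, -0.2, 0.2]
opening: 56.9
grasp_force: 0.0
clock: 24.62
position: [401.7, -62.4, 172.7]
tcp_rot: [0.107, -3.137, -0.001]
ft_force: [-0.4, -0.5, -0.2]
opening: 59.7
grasp_force: 0.0
```

View pics/top8.png

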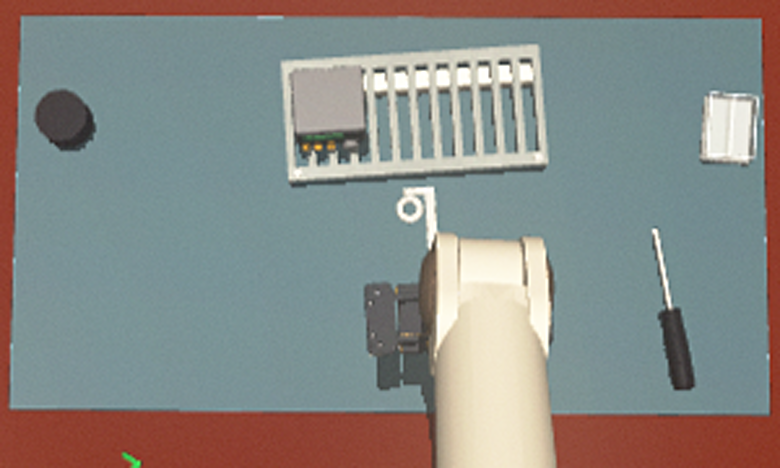

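The washer, at (410,208), is in front of the shelf. The hook lies flat and clear, the gripper is up and free, and everything else is in place.

```bash
python3 -c "from rig import env; print(env.sign_off())"
```

```text
the job is handed in; nothing more can be done
None
```

The job is handed in: the washer lies flat on the open mat just in front of the shelf, the hook lies flat and fully drawn out, trunking contact held at about 5–6 N at most, and nothing else looked disturbed in the last overhead picture.

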